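Clamp the lens barrel in the V-cradle

TASK

Take the blue-ringed lens barrel from the wooden rack and lay it gently in the two V's of the clamping fixture, about centred lengthwise and resting fully in both V's; let go of it, then swing the fixture's strap over and down until it rests on the barrel. Do not drop the barrel in, and leave the orange-ringed barrel and the other things on the bench where they are.

Things in the scene. Friction and masses are not known exactly. Their poses are not given: they have to be found in the camera images.
- blue_barrel_mid (a point): The lens barrel to clamp: black cylinder, 40 mm diameter, 180 mm long, 0.2 to 0.45 kg, with blue rings at 30 and 80 mm either side of its middle. The point is its centre (on its axis, half-way along); x axis along the barrel, either way round is the same; it may roll, so y and z axes mean nothing. It starts lying level in the rack, axis 52 mm above the bench. Grip across the middle from above.
- orange_barrel_mid (a point): A like barrel with orange rings, same size and axes, in the rack's other place 110 mm to one side, parallel. Leave it there.
- rack: Wooden storage rack, fixed, plate 190 x 200 x 10 mm, origin at the centre of its underside. The barrels lie along its x axis at y = +55 mm and -55 mm (which is which varies), on supports 60 mm either side of their middles; between these the fingers have free room down to the plate.
- fixture: Clamping fixture, fixed: aluminium plate 190 (x) x 170 (y) x 12 mm with two dark 90-degree V-blocks, each 26 mm long along x, centred at x = +55 and -55 mm, reaching 33 mm to each side in y and 62 mm up; between them 84 mm of free room for the fingers, down to the plate. Origin at the underside, half-way between the V's; x along the V's, y towards the hinge side, z up.
- seat (a point): Where the barrel's centre lies when it is properly seated in both V's: on the fixture's z axis, 65 mm above the bench. Axes as the fixture's: x runs along the V's, y towards the strap's hinge.
- strap (a joint): Hinged steel strap of the fixture, 0.1 kg. 0 = level, its rubber pad just resting on a seated barrel; grows as its free end rises, pi/2 = upright, beyond that it leans away from the V's (starts at 1.75 to 2.25). Stiff hinge (0.12 N m of friction): stays where it is left. Without a barrel it can go to -0.3. Stop at 2.5.
- strap_hinge (a point): Hinge axis of the strap, parallel to x, at x = +55, y = +58 mm from the seat point and 27 mm above it (92 mm above the bench), between two upright cheeks that reach 102 mm above the bench. Axes as the fixture's. The strap swings in the plane across the V at +x.
- strap_tip (a point): Centre of the red plastic grip (26 x 26 x 14 mm) at the free end of the strap, 103 mm from the hinge axis. The strap is 22 mm wide and 8 mm thick, the grip's 14 mm is across the strap's thickness. Its y axis points along the strap from the tip to the hinge, its z axis out of the strap's outer face (up when closed).
- jar: Amber specimen jar with white cap, 76 mm diameter, 110 mm high, origin at its underside. Leave alone.
- dish: Glass dish, 90 mm diameter, 18 mm high, origin at its underside. Leave alone.
- slidebox: Green slide box 100 x 75 x 30 mm, origin at its underside. Leave alone.
- beaker: Clear plastic beaker, 72 mm diameter, 90 mm high, origin at its underside. Leave alone.
There are look-alikes about, which are no part of the job. Leave any purple look-alike of the part that bears blue_barrel_mid alone.

How it is judged:
On the way, in this order (a step that is already met when the one before it is completed fails the run):
1. the blue barrel lies seated in both V's, let go, with the strap still open (x of blue_barrel_mid in the frame of seat between -0.014 and 0.014 m and y of blue_barrel_mid in the frame of seat between -0.004 and 0.004 m and z of blue_barrel_mid in the frame of seat below 0.004 m and angle between the x axis of blue_barrel_mid and the x axis of seat, either way round below 0.05 rad and contact force between the fingers and blue_barrel below 0.05 N and value of joint strap above 0.7 rad), for 0.2 s.
2. the strap is swung over, down on the barrel (value of joint strap below 0.07 rad), for 0.1 s.
At the end, for the whole second after the job is handed in: The blue-ringed barrel lies at rest in both V's: centre within 15 mm of the seat point along the V's and within 4 mm across and in height, axis within 0.05 rad of the V's; the strap is down on it (joint within 0.07 rad of 0) (x of blue_barrel_mid in the frame of seat between -0.015 and 0.015 m and y of blue_barrel_mid in the frame of seat between -0.004 and 0.004 m and z of blue_barrel_mid in the frame of seat between -0.004 and 0.004 m and angle between the x axis of blue_barrel_mid and the x axis of seat, either way round below 0.05 rad and value of joint strap between -0.07 and 0.07 rad and linear speed of blue_barrel below 0.02 m/s); the robot touches nothing.
It fails at once if the orange barrel moved more than 15 mm (distance of orange_barrel_mid from where it was at the start of the episode above 0.015 m).
It fails at once if a bystander moved more than 20 mm (distance of any of jar, dish, slidebox, beaker from where it was at the start of the episode above 0.02 m).
It fails at once if the blue barrel was dropped: falling free faster than 0.45 m/s (a drop of more than about 10 mm) (contact force between the fingers and blue_barrel below 0.05 N and linear speed of blue_barrel above 0.45 m/s).
It also fails if it takes over 54 s, if anything falls off the work surface, if the arm or the gripper's body presses on something with over 40 N, if the wrist force passes 120 N, or if a joint passes its speed limit or range.

ROBOT

A 7-joint arm with a two-finger parallel gripper is mounted at the origin on the work surface. World frame = base frame: x ahead of the robot, y to its left, z up, the work surface at z = 0. Lengths are in m, angles in rad, forces in N, time in s.
With the tool pointing down it reaches from about 0.35 to 0.9 m from the base axis. Payload 19.9 kg.
Tool frame: the origin (TCP) lies midway between the tips of the shut fingers; the grasp point (between the pads) lies 19 mm behind it (r.grasp_offset is the distance from the TCP to the grasp point, in m); z points along the fingers, y is the line along which they close (so a half turn about z gives the same grasp; the last joint's range is limited). The gripper opens to 85 mm and grips with 20 to 120 N. Pads are 22 mm wide; open, the fingers measure 114 mm over their backs; the gripper's body (76 mm by 85 mm) begins 54 mm behind the grasp point. The pads swing forward as they close: fully open they stand 13 mm farther back than shut.
Start: joints at [1.113, 0.417, -0.01, 1.614, 0.005, 1.111, -0.053], TCP at [0.252, -0.572, 0.231] pointing down, gripper open.
Joint ranges: [-2.81, 2.81], [-0.39, 2.02], [-1.27, 1.25], [0.06, 2.57], [-1.19, 4.33], [0.19, 2], [-2.82, 2.82]. Speed limits (rad/s): [1.89, 1.89, 2.39, 2.39, 3.01, 3.01, 3.01].

INTERFACE

Orientations are given as a rotation vector (axis times angle).
In Python, from workcell import state, imaging, r gives the robot as it stands.
- The arm moves only by the tool servo_tool, never from a script. Its argument "moves" is a list of rows, each a list of 3 entries, a list of its own where there are three numbers: the shift along the tool's x, y, z in m, then the turn about the tool's z in degrees, then the opening, from 0 (shut) to 1 (fully open). In form: [[[x, y, z], yaw, gripper], ...]. A call has 1 to 10 rows; each row is the pose to reach, as a shift and turn from the pose commanded when the call began, along the tool's axes at that moment; what a row does not reach only later rows make up. A row lasts 1/8 s, in which the tool goes at most 62.5 mm and 10.7 degrees, less where a joint would pass 70% of its speed; a pose out of reach is approached as far as the arm can. A call with a gripper value outside its range is refused whole. The fingers move at their own pace and stop on an object; "grip_force" is the grip in N (left out, the last holds). Time passes only in rows, so rows that repeat a pose let the fingers close. It gives the time, the measured TCP pose, the force, the opening and the grip force at its end, in the units of the state.
- state(): the state, without advancing time (a new reading comes with each control period).
- imaging.get_image(name): name is "side" or "top"; returns the picture (400x640x3 uint8, blue, green, red); there is no depth.
- imaging.camera_info(name): a dict with "fov_y" (degrees; the focal length in pixels is half the picture's height over the tangent of half this angle, whatever the lens; pixels are square), "cx", "cy" (the principal point, pixels), "xyz" and "rotation" of the camera in the world. Camera axes: x right, y down, z forward; pixel columns grow to the right and rows downward; lengths in m; the calibration is good to about 2 mm. A picture is of the moment at which its call begins. camera_info takes no time and is no camera call.
- r.close_job(): hands the job in; it is judged then, once.
The state is a dict: "time_s": time; "q": joint angles; "dq": joint speeds; "joint_torque": joint torques, N m; "tcp_pos": TCP position; "tcp_rot": TCP orientation; "contact_force": force on the tool from outside, world axes, zero at the start; "torque": the same for the moment, N m; "grip_width": finger opening in m; "grip_force": force on a finger pad.
Only numpy, scipy, OpenCV 4.12 (cv2) and the standard library are available. Lean on these libraries where they do the work, as an engineer would, in place of code of your own. Each camera call takes 0.05 s, during which the arm holds its last target. There are 200 camera calls.

## Working session

There is one attempt and no reset: what is moved stays moved. The work goes in short steps, Python scripts to look and compute and a tool call to move; the robot and the scene stay as the last step left them, time stands still between calls to the robot, and variables do not carry over. Pictures are saved under pics/ and viewed, at most 10 in all, crops included, and the job is handed in when it is done.

Besides the shell and the picture viewer there is one more tool, called as name([rows], argument=value, ...), one row to a line, values as JSON. servo_tool: Moves the arm, as the interface text tells. Its arguments: {"type":"object","properties":{"moves":{"type":"array"},"grip_force":{"type":"number"}},"required":["moves"]}

```bash
mkdir -p pics; ls; python3 - <<'E'
from workcell import state, imaging, r
import cv2
for n in("side","top"):
    im=imaging.get_image(n); cv2.imwrite(f"pics/{n}0.png",im); print(n,imaging.camera_info(n))
s=state(); print(s["time_s"],s["tcp_pos"],s["tcp_rot"],s["grip_width"],r.grasp_offset)
E
```

```text
pics
side {'fov_y': 42.89361528445681, 'cx': 313.3444085316675, 'cy': 199.56002685057757, 'xyz': array([0.41643136, 1.12832694, 0.77421846]), 'rotation': array([-0.12058061,  2.71956586, -1.45519876])}
top {'fov_y': 52.356037294017845, 'cx': 322.62597627303245, 'cy': 195.18569852083422, 'xyz': array([0.41813162, 0.11160691, 1.15688952]), 'rotation': array([-2.16911693,  2.15632499, -0.06015498])}
0.1 [ 0.25233809 -0.57146106  0.23071607] [-3.07287655e+00 -6.48309894e-01  4.89337879e-04] 0.08561609172650148 0.0187
```

View pics/top0.png

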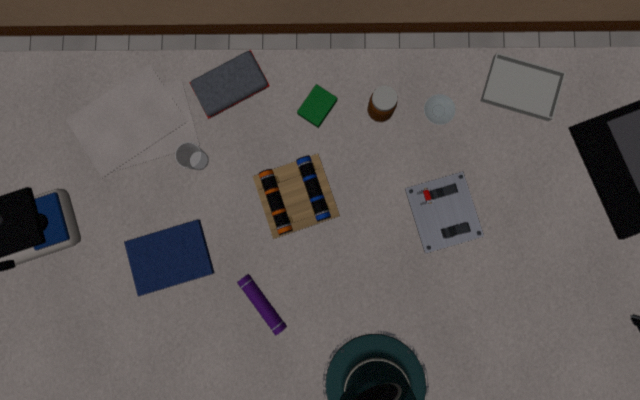

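View pics/side0.png

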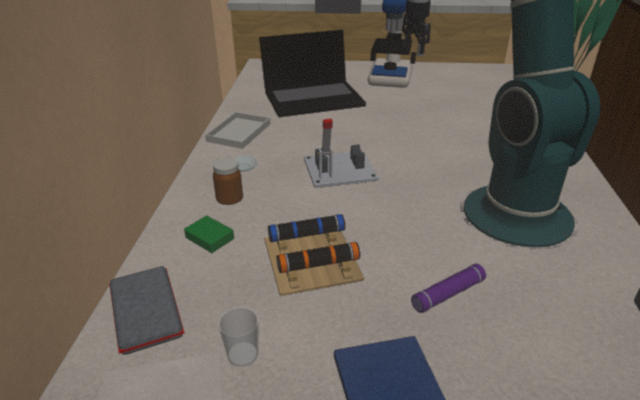

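Look-alikes: blue-ringed barrel in the rack, top (313,188); orange-ringed barrel (275,200); purple cylinder (262,305); blue notebook (170,257); blue microscope base (55,220). By its description, it's the one at (313,188). The fixture is at (445,212), with its strap's red grip at (427,196). Next are a close crop and the measurements.

```bash
cat > h.py <<'E'
import numpy as np, cv2
from scipy.spatial.transform import Rotation as R
from workcell import state, imaging, r
def cam(n):
    c=imaging.camera_info(n); return 200/np.tan(np.radians(c["fov_y"]/2)),c["cx"],c["cy"],np.array(c["xyz"]),R.from_rotvec(c["rotation"]).as_matrix()
def ray(n,p):
    f,cx,cy,o,M=cam(n); d=M@np.array([(p[0]-cx)/f,(p[1]-cy)/f,1]); return o,d/np.linalg.norm(d)
def plane(n,p,z):
    o,d=ray(n,p); return o+d*(z-o[2])/d[2]
def tri(p,q):
    (o,d),(a,b)=ray("top",p),ray("side",q)
    t=np.linalg.lstsq(np.c_[d,-b],a-o,rcond=None)[0]; u,v=o+d*t[0],a+b*t[1]
    return (u+v)/2,np.linalg.norm(u-v)
def proj(n,P):
    f,cx,cy,o,M=cam(n); c=M.T@(np.asarray(P)-o); return np.array([cx+f*c[0]/c[2],cy+f*c[1]/c[2]])
def blobs(im,lo,hi,box,amin=6):
    m=cv2.inRange(cv2.cvtColor(im,cv2.COLOR_BGR2HSV),lo,hi); k=np.zeros_like(m); x0,y0,x1,y1=box; k[y0:y1,x0:x1]=m[y0:y1,x0:x1]
    n,_,s,c=cv2.connectedComponentsWithStats(k); return k,[(c[i].round(1),s[i,4]) for i in range(1,n) if s[i,4]>=amin]
E
python3 - <<'E'
from h import *
t=cv2.imread("pics/top0.png"); s=cv2.imread("pics/side0.png")
B=((100,120,40),(130,255,255))
for im,n,box in((t,"top",(285,140,340,235)),(s,"side",(255,205,355,245))):
    k,b=blobs(im,*B,box); print(n,"blue",b)
    for c,a in b: print(plane(n,c,0.07 if n=="top" else .06).round(4))
    print("red",blobs(im,(0,150,80),(8,255,255),(400,160,450,230) if n=="top" else (300,110,350,140))[1])
g=cv2.cvtColor(t,cv2.COLOR_BGR2HSV)
a=cv2.resize(t[150:270,380:500],None,fx=5,fy=5,interpolation=cv2.INTER_CUBIC)
a=cv2.convertScaleAbs(a,alpha=1.4)
b=cv2.convertScaleAbs(cv2.resize(t[140:245,245:345],None,fx=2,fy=2,interpolation=cv2.INTER_CUBIC),alpha=2)
o=np.zeros((600,800,3),np.uint8); o[:,:600]=a; o[:210,600:]=b
c=cv2.resize(s[110:190,295:385],None,fx=2.2,fy=2.2,interpolation=cv2.INTER_CUBIC); o[230:230+c.shape[0],600:600+c.shape[1]]=c
d=cv2.resize(s[205:295,260:365],(200,171)); o[429:600,600:]=d
cv2.imwrite("pics/crop1.png",o)
E
```

```text
top blue [(array([303.1, 159.6]), np.int32(67)), (array([308.6, 177.1]), np.int32(51)), (array([316.2, 197.8]), np.int32(53)), (array([322.4, 215.6]), np.int32(68))]
[0.6083 0.1987 0.07  ]
[0.5606 0.1833 0.07  ]
[0.5047 0.1623 0.07  ]
[0.4571 0.1453 0.07  ]
red [(array([426.8, 194.5]), np.int32(47))]
side blue [(array([340.5, 221.5]), np.int32(66)), (array([319.7, 224.8]), np.int32(54)), (array([294.8, 228.6]), np.int32(57)), (array([273.3, 232.2]), np.int32(78))]
[0.4529 0.1502 0.06  ]
[0.501  0.1672 0.06  ]
[0.5576 0.1866 0.06  ]
[0.6055 0.2043 0.06  ]
red [(array([327.3, 122.6]), np.int32(50))]
```

View pics/crop1.png

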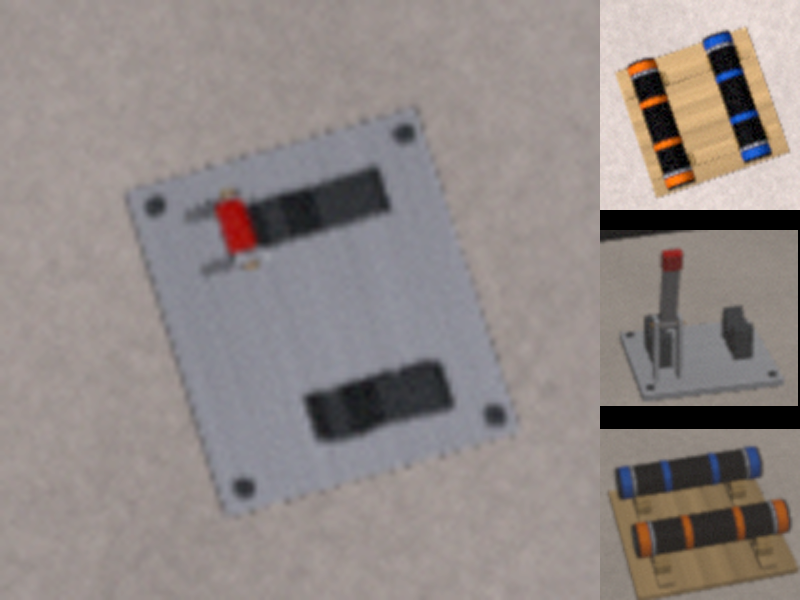

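```bash
python3 - <<'E'
from h import *
t=cv2.imread("pics/top0.png"); s=cv2.imread("pics/side0.png")
T=[(303.1,159.6),(308.6,177.1),(316.2,197.8),(322.4,215.6)]; S=[(340.5,221.5),(319.7,224.8),(294.8,228.6),(273.3,232.2)][::-1]
for n,L in(("top",T),("side",S)):
    P=np.array([plane(n,p,.052) for p in L]); d=P[0]-P[3]; print(n,P.mean(0).round(4),P[[1,2]].mean(0).round(4),np.degrees(np.arctan2(d[1],d[0])),np.linalg.norm(d),np.linalg.norm(P[1]-P[2]))
print("tri",[(tri(a,b)[0].round(4),round(tri(a,b)[1],4)) for a,b in zip(T,S)])
# plate
lab=cv2.cvtColor(cv2.GaussianBlur(t,(3,3),0),cv2.COLOR_BGR2LAB).astype(int); b=lab[...,2]
bench=np.median(b[255:270,400:500]); pl=np.median(b[205:215,440:446]); print("b",bench,pl)
roi=np.zeros(b.shape,np.uint8); roi[165:260,395:495]=1
m=((b<(bench+pl)/2)&(roi>0)).astype(np.uint8); m=cv2.morphologyEx(m,cv2.MORPH_OPEN,np.ones((3,3)))
c=max(cv2.findContours(m,0,2)[0],key=cv2.contourArea); box=cv2.boxPoints(cv2.minAreaRect(cv2.convexHull(c))); print(box)
P=np.array([plane("top",p,.012) for p in box]); print(P.round(4),P.mean(0),[np.linalg.norm(P[i]-P[i-1]) for i in range(4)])
for i in range(2): print(np.degrees(np.arctan2(*(P[i+1]-P[i])[1::-1])))
# screws & V in both views
gt=t.max(2); k=((gt<75)&(roi>0)).astype(np.uint8); n,_,st,ce=cv2.connectedComponentsWithStats(k); print("top dark",[(ce[i].round(1).tolist(),int(st[i,4])) for i in range(1,n) if st[i,4]>2])
print("red tri",tri((426.8,194.5),(327.3,122.6)))
# screw centres from intensity-weighted centroids
def scr(im,p,w=5):
    x,y=map(int,p); q=im[y-w:y+w+1,x-w:x+w+1].max(2).astype(float); d=np.clip(np.median(q)-15-q,0,None); yy,xx=np.mgrid[-w:w+1,-w:w+1]; return (x+(d*xx).sum()/d.sum(),y+(d*yy).sum()/d.sum())
Q=np.array([plane("top",scr(t,p),.012) for p in[(411,191),(461,177),(479,233),(429,248)]]); print("screws",Q.round(4),Q.mean(0).round(4),[round(np.linalg.norm(Q[i]-Q[i-1]),4) for i in range(4)])
for a,b2 in((3,0),(2,1)): d=Q[b2]-Q[a]; print("yaw",np.degrees(np.arctan2(d[1],d[0])))
for a,b2 in((1,0),(2,3)): d=Q[b2]-Q[a]; print("yaw",np.degrees(np.arctan2(d[1],d[0]))-90)
cv2.imwrite("pics/sidefix.png",cv2.convertScaleAbs(cv2.resize(s[105:195,295:385],(600,600),interpolation=cv2.INTER_CUBIC),alpha=1.3))
E
```

```text
top [0.5346 0.1734 0.052 ] [0.5346 0.1738 0.052 ] 19.44456474315942 0.16297942959392947 0.060680523374749114
side [0.5305 0.1664 0.052 ] [0.5306 0.1662 0.052 ] 19.526154652540217 0.16376114291661806 0.06055399997885091
tri [(array([0.6085, 0.1996, 0.0567]), np.float64(0.0042)), (array([0.5601, 0.184 , 0.0582]), np.float64(0.0042)), (array([0.5036, 0.1629, 0.0569]), np.float64(0.0044)), (array([0.4553, 0.1457, 0.0568]), np.float64(0.0046))]
b 130.0 124.0
[[404.82565 188.24202]
 [462.67618 170.16371]
 [483.121   235.5872 ]
 [425.27048 253.66551]]
[[ 0.5375 -0.0843  0.012 ]
 [ 0.5893 -0.2465  0.012 ]
 [ 0.4066 -0.2985  0.012 ]
 [ 0.3556 -0.1387  0.012 ]] [ 0.47225947 -0.19199136  0.012     ] [np.float64(0.18994044279020442), np.float64(0.17029287497679974), np.float64(0.18991590396426425), np.float64(0.16772120000097393)]
-72.3073767684321
-164.10806947924036
top dark [([460.5, 176.3], 14), ([443.2, 191.1], 271), ([410.5, 190.8], 13), ([420.7, 191.4], 9), ([425.7, 201.7], 3), ([422.0, 203.3], 3), ([455.4, 229.7], 303), ([478.4, 232.6], 15), ([428.5, 247.3], 14)]
red tri (array([ 0.50341953, -0.10404531,  0.19606083]), np.float64(0.0006475303852028751))
screws [[ 0.5304 -0.1003  0.012 ]
 [ 0.572  -0.2399  0.012 ]
 [ 0.4148 -0.2861  0.012 ]
 [ 0.3734 -0.1473  0.012 ]] [ 0.4727 -0.1934  0.012 ] [np.float64(0.1639), np.float64(0.1456), np.float64(0.1638), np.float64(0.1449)]
yaw 16.665414065419856
yaw 16.396966887765732
yaw 16.594931963521717
yaw 16.61374006390639
```

View pics/sidefix.png

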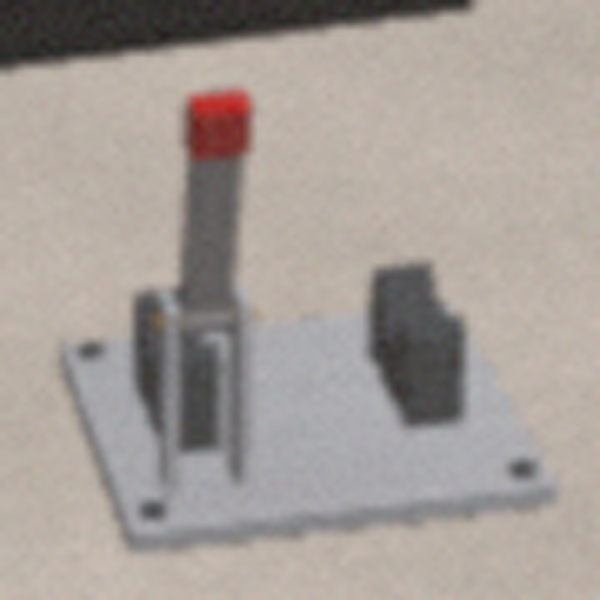

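The crop confirms the choice: blue rings on the right-hand barrel in the rack, with the hinge on the fixture's world +y side and the strap upright. In the side crop, three of the plate's screws show at about (91,350), (153,510) and (523,468). I'll use them to check the cameras against each other, then work out the first move.

```bash
cat >> h.py <<'E'
YF=np.radians(16.57)
def mv(target,yawdeg):
    """shift in tool axes and turn (deg) to reach world TCP target with tool x at world yaw"""
    s=state(); M=R.from_rotvec(s["tcp_rot"]).as_matrix(); d=M.T@(np.array(target)-s["tcp_pos"])
    cur=np.degrees(np.arctan2(M[1,0],M[0,0])); print("t",s["time_s"],"tcp",np.round(s["tcp_pos"],4),"yaw",cur.round(2),"w",round(s["grip_width"],4),"F",np.round(s["contact_force"],1))
    print("shift",d.round(4),"turn",round((cur-yawdeg+90)%180-90,2))
E
python3 - <<'E'
from h import *
s=cv2.imread("pics/side0.png")
for p,w in(((91,350),0),((153,510),3-3),((523,468),0)):
    q=(p[0]*.15+295-.4,p[1]*.15+105-.4); print("side screw",np.round(q,1),plane("side",q,.012).round(4))
O=np.array([.4727,-.1934])
Rf=np.array([[np.cos(YF),np.sin(YF)],[-np.sin(YF),np.cos(YF)]])
for p in((437,362),(452,405)):
    P=plane("top",(p[0]/5+379.6,p[1]/5+149.6),.062)[:2]; print("V right edge in fixture",(Rf@(P-O)).round(4))
for p in((375,168),(390,210)):
    P=plane("top",(p[0]/5+379.6,p[1]/5+149.6),.062)[:2]; print("V+ right edge in fixture",(Rf@(P-O)).round(4))
mv((.534,.173,.22),19.45)
E
```

```text
side screw [308.2 157.1] [ 0.5715 -0.2443  0.012 ]
side screw [317.6 181.1] [ 0.5304 -0.1057  0.012 ]
side screw [373.  174.8] [ 0.3727 -0.1527  0.012 ]
V right edge in fixture [-0.0417 -0.0353]
V right edge in fixture [-0.0656 -0.0359]
V+ right edge in fixture [ 0.0664 -0.0356]
V+ right edge in fixture [ 0.0426 -0.0364]
t 0.1 tcp [ 0.2523 -0.5715  0.2307] yaw 23.83 w 0.0856 F [ 1.2 -1.   0.2]
shift [ 0.5584 -0.5672  0.0113] turn 4.38
```

servo_tool([
  [[0,0,-0.07],0,1],
  [[0.06,-0.06,-0.07],0,1],
  [[0.1,-0.1,-0.07],0,1],
  [[0.14,-0.14,-0.07],1,1],
  [[0.18,-0.18,-0.07],2,1],
  [[0.22,-0.22,-0.07],3,1],
  [[0.26,-0.26,-0.07],4.4,1],
  [[0.3,-0.3,-0.07],4.4,1],
  [[0.34,-0.34,-0.07],4.4,1],
  [[0.38,-0.38,-0.07],4.4,1],
])

```text
time_s: 1.35
tcp_pos: [0.4468, -0.0689, 0.3013]
tcp_rot: [3.096, 0.53, -0.0]
contact_force: [1.3, -1.0, 0.9]
grip_width: 0.0852
grip_force: 0.0
```

```bash
python3 -c "
from h import *
mv((.534,.172,.15),19.45)"
```

```text
t 1.35 tcp [ 0.4468 -0.0689  0.3013] yaw 19.41 w 0.0852 F [ 1.3 -1.   0.9]
shift [ 0.1623 -0.1982  0.1513] turn -0.04
```

servo_tool([
  [[0.04,-0.05,0.02],0,1],
  [[0.08,-0.1,0.06],0,1],
  [[0.12,-0.15,0.1],0,1],
  [[0.162,-0.198,0.14],0,1],
  [[0.162,-0.198,0.151],0,1],
  [[0.162,-0.198,0.151],0,1],
  [[0.162,-0.198,0.151],0,1],
])

```text
time_s: 2.22
tcp_pos: [0.5334, 0.1696, 0.1503]
tcp_rot: [3.097, 0.53, -0.001]
contact_force: [0.4, -0.1, 1.0]
grip_width: 0.0851
grip_force: 0.0
```

```bash
python3 - <<'E'
from h import *
mv((.534,.172,.028),19.45)
t=imaging.get_image("top"); s=imaging.get_image("side")
p=state()["tcp_pos"]
for q in(proj("top",p),): cv2.drawMarker(t,tuple(q.round().astype(int).tolist()),(0,255,0),0,5)
q=proj("side",p); cv2.drawMarker(s,tuple(q.round().astype(int).tolist()),(0,255,0),0,5); print(q,proj("top",p))
x,y=q.round().astype(int)
o=np.hstack([cv2.resize(t[130:250,250:370],(400,400)),cv2.resize(s[150:270,255:375],(400,400))]); cv2.imwrite("pics/pre.png",cv2.convertScaleAbs(o,alpha=1.5))
E
```

```text
t 2.225 tcp [0.5334 0.1696 0.1503] yaw 19.42 w 0.0851 F [ 0.4 -0.1  1. ]
shift [ 0.0014 -0.0021  0.1223] turn -0.03
[304.93645275 192.13992315] [312.11018364 183.5429302 ]
```

View pics/pre.png

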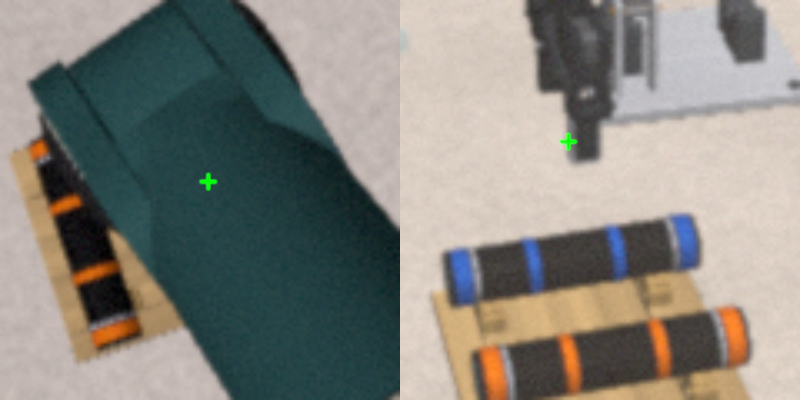

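```bash
python3 -c "
from h import *
for w in(.0425,.057): print(proj('side',(.5334-w*.333,.1696+w*.943,.1633)))
for z in(.06,.052): print(proj('side',(.534,.172,z)))
print('seen tip corners', [(255+(u-400)*.3,150+v*.3) for u,v in((570,160),(600,158))], 'barrel mid side', np.mean([(340.5,221.5),(319.7,224.8),(294.8,228.6),(273.3,232.2)],0))"
```

```text
[309.47188784 197.80284915]
[311.06187062 201.39068629]
[305.53837453 225.35465456]
[305.60602644 228.07910535]
seen tip corners [(306.0, 198.0), (315.0, 197.4)] barrel mid side [307.075 226.775]
```

servo_tool([
  [[0,-0.0025,0.03],0,1],
  [[0,-0.0025,0.06],0,1],
  [[0,-0.0025,0.085],0,1],
  [[0,-0.0025,0.105],0,1],
  [[0,-0.0025,0.122],0,1],
  [[0,-0.0025,0.122],0,1],
  [[0,-0.0025,0.122],0,1],
])

```text
time_s: 3.2
tcp_pos: [0.5331, 0.1725, 0.029]
tcp_rot: [-3.096, -0.53, -0.001]
contact_force: [0.7, 0.5, -0.1]
grip_width: 0.0857
grip_force: 0.0
```

servo_tool([
  [[0,0,0],0,0.6],
  [[0,0,0],0,0.6],
  [[0,0,0],0,0.4],
  [[0,0,0],0,0.4],
  [[0,0,0],0,0.2],
  [[0,0,0],0,0],
  [[0,0,0],0,0],
  [[0,0,0],0,0],
], grip_force=50)

```text
time_s: 4.2
tcp_pos: [0.5331, 0.1716, 0.0288]
tcp_rot: [3.096, 0.529, 0.001]
contact_force: [-1.6, -5.3, 8.8]
grip_width: 0.0388
grip_force: 49.1
```

servo_tool([
  [[0,0,-0.01],0,0],
  [[0,0,-0.025],0,0],
  [[0,0,-0.05],0,0],
  [[0,0,-0.08],0,0],
  [[0,0,-0.11],0,0],
  [[0,0,-0.14],0,0],
  [[0,0,-0.17],0,0],
  [[0,0,-0.2],0,0],
  [[0,0,-0.22],0,0],
  [[0,0,-0.22],0,0],
])

```text
time_s: 5.45
tcp_pos: [0.533, 0.1727, 0.2501]
tcp_rot: [-3.096, -0.53, -0.004]
contact_force: [-0.2, -1.3, -4.4]
grip_width: 0.0386
grip_force: 51.0
```

```bash
python3 - <<'E'
from h import *
mv((.4727,-.195,.25),16.57)
t=imaging.get_image("top"); s=imaging.get_image("side")
print(blobs(s,(100,120,40),(130,255,255),(230,120,400,240))[1])
M=R.from_rotvec(state()["tcp_rot"]).as_matrix(); p=state()["tcp_pos"]
for zo in(.019,.026):
  for k in(-.08,-.03,0,.03,.08): print(zo,k,proj("side",p+M[:,0]*k-M[:,2]*zo).round(1))
cv2.imwrite("pics/lift.png",cv2.convertScaleAbs(cv2.resize(s[60:260,200:440],(720,600)),alpha=1.4))
E
```

```text
t 5.45 tcp [0.533  0.1727 0.2501] yaw 19.44 w 0.0386 F [-0.2 -1.3 -4.4]
shift [-1.792e-01  3.267e-01 -3.000e-04] turn 2.87
[(array([342.7, 139.2]), np.int32(82)), (array([319.8, 142.1]), np.int32(69)), (array([291.8, 145.3]), np.int32(72)), (array([267.8, 148.6]), np.int32(98))]
0.019 -0.08 [340.5 142.6]
0.019 -0.03 [318.  145.5]
0.019 0 [304.4 147.2]
0.019 0.03 [290.6 149. ]
0.019 0.08 [267.2 151.9]
0.026 -0.08 [340.6 139.7]
0.026 -0.03 [318.  142.6]
0.026 0 [304.3 144.3]
0.026 0.03 [290.5 146. ]
0.026 0.08 [267. 149.]
```

View pics/lift.png

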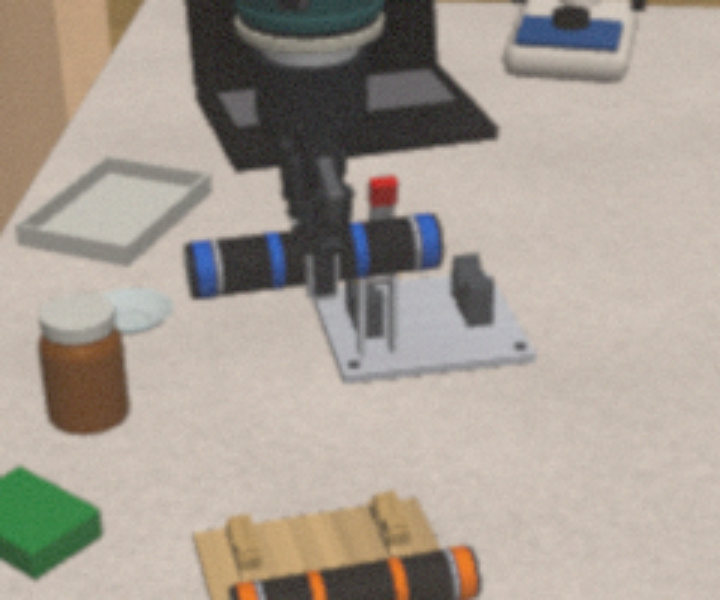

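servo_tool([
  [[-0.01,0.02,0],0,0],
  [[-0.03,0.055,0],0.5,0],
  [[-0.055,0.1,0],1,0],
  [[-0.08,0.15,0],1.5,0],
  [[-0.105,0.195,0],2,0],
  [[-0.13,0.24,0],2.9,0],
  [[-0.15,0.28,0],2.9,0],
  [[-0.167,0.31,0],2.9,0],
  [[-0.177,0.327,0],2.9,0],
  [[-0.177,0.327,0],2.9,0],
])

```text
time_s: 6.8
tcp_pos: [0.4736, -0.1961, 0.2472]
tcp_rot: [-3.109, -0.448, 0.003]
contact_force: [-0.5, -0.3, -4.8]
grip_width: 0.0386
grip_force: 51.1
```

```bash
python3 - <<'E'
from h import *
mv((.475,-.195,.1),16.57)
E
```

```text
t 6.8 tcp [ 0.4736 -0.1961  0.2472] yaw 16.39 w 0.0386 F [-0.5 -0.3 -4.8]
shift [ 0.0019 -0.0005  0.1471] turn -0.18
```

servo_tool([
  [[0.001,0,0.03],0,0],
  [[0.001,0,0.07],0,0],
  [[0.001,0,0.11],0,0],
  [[0.001,0,0.14],0,0],
  [[0.001,0,0.165],0,0],
  [[0.001,0,0.167],0,0],
  [[0.001,0,0.167],0,0],
])

```text
time_s: 7.68
tcp_pos: [0.4758, -0.1942, 0.0818]
tcp_rot: [-3.109, -0.452, -0.0]
contact_force: [0.0, 0.4, -3.7]
grip_width: 0.0387
grip_force: 51.2
```

```bash
python3 - <<'E'
from h import *
mv((.475,-.195,.042),16.57)
s=imaging.get_image("side")
b=blobs(s,(100,120,40),(130,255,255),(280,120,400,200))[1]; print(b)
# seat expected
O=np.array([.4727,-.1934,.0])
for y in(-.1934,-.1955): 
  for k in(-.08,-.03,.03,.08): print(y,k,proj("side",(.4727+k*np.cos(YF),y+k*np.sin(YF),.103)).round(1))
cv2.imwrite("pics/over.png",cv2.convertScaleAbs(cv2.resize(s[95:195,280:400],(720,600),interpolation=cv2.INTER_CUBIC),alpha=1.4))
E
```

```text
t 7.675 tcp [ 0.4758 -0.1942  0.0818] yaw 16.56 w 0.0387 F [ 0.   0.4 -3.7]
shift [-0.001   0.0006  0.0398] turn -0.01
[(array([367.4, 134. ]), np.int32(36)), (array([350.5, 136. ]), np.int32(37)), (array([312.5, 139.9]), np.int32(46)), (array([331.2, 140.3]), np.int32(10))]
-0.1934 -0.08 [366.6 136.5]
-0.1934 -0.03 [350.  138.2]
-0.1934 0.03 [329.8 140.2]
-0.1934 0.08 [312.7 141.9]
-0.1955 -0.08 [366.6 136.2]
-0.1955 -0.03 [350.  137.8]
-0.1955 0.03 [329.8 139.9]
-0.1955 0.08 [312.8 141.6]
```

View pics/over.png

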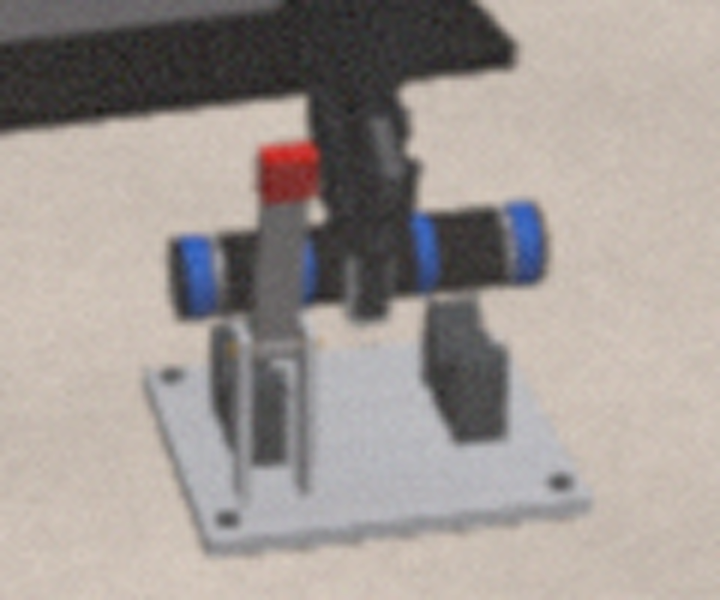

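The barrel hangs level over both V's and about centred: end rings at (195,275) and (525,245) in the crop. I'll lower it slowly and watch the force.

servo_tool([
  [[-0.001,0,0.01],0,0],
  [[-0.001,0,0.02],0,0],
  [[-0.001,0,0.027],0,0],
  [[-0.001,0,0.031],0,0],
  [[-0.001,0,0.034],0,0],
  [[-0.001,0,0.036],0,0],
  [[-0.001,0,0.036],0,0],
])

```text
time_s: 8.6
tcp_pos: [0.4755, -0.1962, 0.0462]
tcp_rot: [3.107, 0.45, 0.003]
contact_force: [0.5, -6.6, 6.2]
grip_width: 0.0384
grip_force: 52.2
```

servo_tool([
  [[0,0.001,-0.001],0,0],
  [[0,0.002,-0.001],0,0],
  [[0,0.003,-0.001],0,0],
  [[0,0.004,0],0,0],
  [[0,0.004,0],0,0],
])

```text
time_s: 9.22
tcp_pos: [0.4755, -0.1987, 0.0451]
tcp_rot: [-3.109, -0.451, 0.0]
contact_force: [-0.9, -0.0, -4.2]
grip_width: 0.0387
grip_force: 51.4
```

servo_tool([
  [[0,0,0.001],0,0],
  [[0,0,0.002],0,0],
  [[0,0,0.003],0,0],
  [[0,0,0.003],0,0],
])

```text
time_s: 9.72
tcp_pos: [0.4762, -0.1995, 0.0428]
tcp_rot: [3.108, 0.451, 0.002]
contact_force: [-0.0, -2.9, 4.4]
grip_width: 0.0389
grip_force: 52.2
```

servo_tool([
  [[0,0.001,0],0,0],
  [[0,0.001,0.001],0,0],
  [[0,0.001,0.0015],0,0],
  [[0,0.001,0.0015],0,0],
])

```text
time_s: 10.22
tcp_pos: [0.4765, -0.2003, 0.0418]
tcp_rot: [3.108, 0.451, 0.002]
contact_force: [-4.8, -1.9, 21.7]
grip_width: 0.0385
grip_force: 53.9
```

servo_tool([
  [[0,0,0],0,0.5],
  [[0,0,0],0,0.6],
  [[0,0,0],0,0.7],
  [[0,0,0],0,0.8],
  [[0,0,0],0,0.9],
  [[0,0,0],0,0.9],
  [[0,0,0],0,0.9],
], grip_force=20)

```text
time_s: 11.1
tcp_pos: [0.4759, -0.1997, 0.0408]
tcp_rot: [-3.109, -0.451, 0.0]
contact_force: [0.0, 0.5, 0.5]
grip_width: 0.0766
grip_force: 0.0
```

servo_tool([
  [[0,0,-0.02],0,0.9],
  [[0,0,-0.05],0,0.9],
  [[0,0,-0.08],0,0.9],
  [[0,0,-0.12],0,0.9],
  [[0,0,-0.16],0,0.9],
  [[0,0,-0.2],0,0.6],
  [[0,0,-0.22],0,0.3],
  [[0,0,-0.22],0,0],
  [[0,0,-0.22],0,0],
])

```text
time_s: 12.22
tcp_pos: [0.4756, -0.1996, 0.26]
tcp_rot: [-3.108, -0.451, 0.001]
contact_force: [0.2, 0.1, -0.4]
grip_width: 0.0039
grip_force: 0.0
```

```bash
python3 - <<'E'
from h import *
s=imaging.get_image("side"); t=imaging.get_image("top")
b=blobs(s,(100,120,40),(130,255,255),(280,120,400,200))[1]; print(b)
r2=blobs(s,(0,150,80),(8,255,255),(290,90,380,180))[1]; print(r2)
for k in(-.08,-.03,.03,.08): print(k,proj("side",(.4727+k*np.cos(YF),-.1955+k*np.sin(YF),.065)).round(1))
# strap push start: fixture frame yz -> world, origin from seated contact
O=np.array([.4765,-.2003])-.0025*np.array([np.cos(YF),np.sin(YF)]); O=(O+np.array([.4727,-.1945]))/2; print("O",O)
mv((.475,-.2,.25),16.57)
o=np.hstack([cv2.resize(s[90:190,285:385],(400,400),interpolation=cv2.INTER_CUBIC),cv2.resize(t[150:270,380:500],(400,400),interpolation=cv2.INTER_CUBIC)])
cv2.imwrite("pics/seated.png",cv2.convertScaleAbs(o,alpha=1.4))
E
```

```text
[(array([366.6, 145.6]), np.int32(36)), (array([349.9, 147.1]), np.int32(30)), (array([312.5, 151.1]), np.int32(45))]
[(array([327.3, 123.1]), np.int32(57))]
-0.08 [366.  147.7]
-0.03 [349.6 149.5]
0.03 [329.7 151.5]
0.08 [313.  153.3]
O [ 0.47340191 -0.19775648]
t 12.325 tcp [ 0.4755 -0.1995  0.2598] yaw 16.53 w 0.0 F [-0.3 -0.7 -0.1]
shift [-0.0006  0.0003  0.0098] turn -0.04
```

View pics/seated.png

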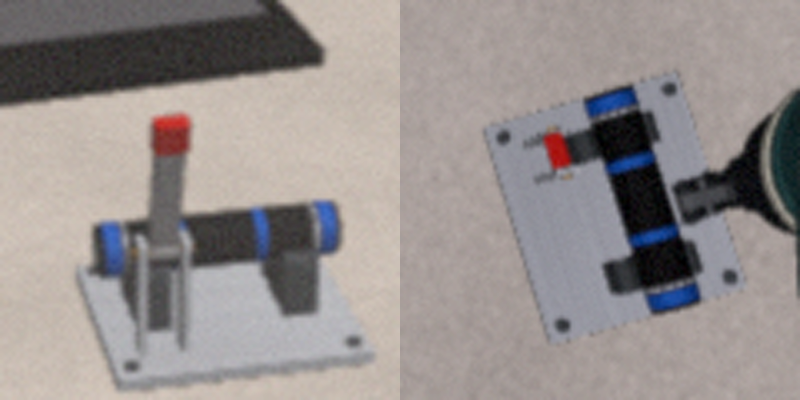

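The barrel lies in both V's. In the top crop its ends are at (612,100) and (672,297), the strap is still upright and the red grip is at (557,150). Next, I go over behind the strap with the fingers shut.

servo_tool([
  [[0.012,-0.03,-0.01],0,0],
  [[0.025,-0.06,-0.01],0,0],
  [[0.04,-0.09,-0.01],0,0],
  [[0.0525,-0.12,-0.01],0,0],
  [[0.0525,-0.125,0],0,0],
  [[0.0525,-0.125,0.03],0,0],
  [[0.0525,-0.125,0.06],0,0],
  [[0.0525,-0.125,0.08],0,0],
  [[0.0525,-0.125,0.08],0,0],
])

```text
time_s: 13.45
tcp_pos: [0.4895, -0.0654, 0.1791]
tcp_rot: [-3.108, -0.451, 0.005]
contact_force: [0.3, -0.8, -0.1]
grip_width: -0.0001
grip_force: 0.0
```

```bash
python3 - <<'E'
from h import *
O=np.array([.4735,-.1995])
u=np.array([np.cos(YF),np.sin(YF)]);v=np.array([-u[1],u[0]])
p=state()["tcp_pos"]; print("fixture xy",u@(p[:2]-O),v@(p[:2]-O),p[2])
s=imaging.get_image("side"); print(blobs(s,(0,150,80),(8,255,255),(290,90,380,180))[1]); mv((.5,-.1,.18),16.57)
t=imaging.get_image("top"); k,b=blobs(t,(100,120,40),(130,255,255),(415,150,500,260)); P=[plane("top",c,.065)[:2] for c,a in b]; O2=np.array([.4727,-.1945])
print("barrel rings in fixture(top)",[(a,(u@(q-O2)).round(4),(v@(q-O2)).round(4)) for (c,a),q in zip(b,P)])
E
```

```text
fixture xy 0.05363833828442541 0.12400067540397897 0.17907964825798484
[(array([324.9, 123.1]), np.int32(18))]
t 13.5 tcp [ 0.4903 -0.0653  0.1803] yaw 16.5 w -0.0 F [-0.6 -0.4  1.2]
shift [-0.0005  0.036   0.0002] turn -0.07
barrel rings in fixture(top) []
```

servo_tool([
  [[0.001,0.02,0],0,0],
  [[0.001,0.032,0],0,0],
  [[0.001,0.0445,0],0,0],
  [[0.001,0.056,0.001],0,0],
  [[0.001,0.067,0.001],0,0],
  [[0.001,0.078,0.002],0,0],
  [[0.001,0.09,0.007],0,0],
  [[0.001,0.102,0.013],0,0],
  [[0.001,0.112,0.021],0,0],
  [[0.001,0.122,0.031],0,0],
])

```text
time_s: 14.8
tcp_pos: [0.5265, -0.1823, 0.1491]
tcp_rot: [-3.109, -0.451, 0.0]
contact_force: [0.6, 0.3, 1.6]
grip_width: -0.0
grip_force: 0.5
```

```bash
python3 - <<'E'
from h import *
s=imaging.get_image("side"); print(blobs(s,(0,150,80),(8,255,255),(290,90,380,180))[1])
mv((.5,-.1,.18),16.57)
O=np.array([.4735,-.1995]); u=np.array([np.cos(YF),np.sin(YF)]);v=np.array([-u[1],u[0]])
p=state()["tcp_pos"]; print("fixture xy",u@(p[:2]-O),v@(p[:2]-O),p[2])
for th in(.3,.6,.9):
  a=O+u*.055+v*(.058-.103*np.cos(th)); print(th,proj("side",(*a,.092+.103*np.sin(th))).round(1))
cv2.imwrite("pics/push.png",cv2.convertScaleAbs(cv2.resize(s[90:190,285:385],(600,600),interpolation=cv2.INTER_CUBIC),alpha=1.4))
E
```

```text
[]
t 14.85 tcp [ 0.5261 -0.1834  0.1477] yaw 16.45 w -0.0 F [-1.6 -0.9 -2. ]
shift [-0.0014 -0.0874 -0.0322] turn -0.12
fixture xy 0.054955987868010786 0.00042003505602928627 0.14770884467407602
0.3 [318.3 128. ]
0.6 [319.2 121.2]
0.9 [320.7 116.9]
```

View pics/push.png

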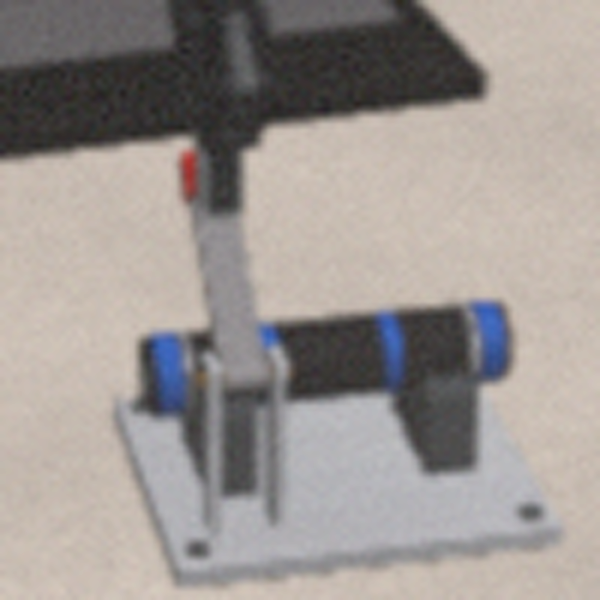

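The strap has followed to about 0.7 rad; its red grip shows at crop (190,175), behind the finger. I continue down the arc.

servo_tool([
  [[0,0.007,0.012],0,0],
  [[0,0.012,0.023],0,0],
  [[0,0.015,0.032],0,0],
  [[0,0.017,0.039],0,0],
  [[0,0.018,0.044],0,0],
  [[0,0.018,0.047],0,0],
  [[0,0.018,0.049],0,0],
  [[0,0.018,0.049],0,0],
])

```text
time_s: 15.85
tcp_pos: [0.5315, -0.1987, 0.1008]
tcp_rot: [-3.109, -0.452, 0.0]
contact_force: [1.2, 0.8, -0.2]
grip_width: 0.0003
grip_force: 0.0
```

servo_tool([
  [[0,0,0.001],0,0],
  [[0,0,0.002],0,0],
  [[0,0,0.003],0,0],
  [[0,0,0.003],0,0],
  [[0,0,0.003],0,0],
])

```text
time_s: 16.48
tcp_pos: [0.5314, -0.1988, 0.0977]
tcp_rot: [-3.109, -0.451, 0.0]
contact_force: [-0.4, -0.1, -0.0]
grip_width: 0.0002
grip_force: 0.0
```

servo_tool([
  [[0,0,0.001],0,0],
  [[0,0,0.002],0,0],
  [[0,0,0.003],0,0],
  [[0,0,0.003],0,0],
  [[0,0,0.003],0,0],
])

```text
time_s: 17.1
tcp_pos: [0.5316, -0.1989, 0.0956]
tcp_rot: [3.109, 0.451, 0.0]
contact_force: [-6.6, 2.2, 18.1]
grip_width: 0.0001
grip_force: 8.6
```

Firm contact at 18 N, where the closed strap is expected to be. I back off and check.

servo_tool([
  [[0,0,-0.01],0,0],
  [[0,0,-0.04],0,0],
  [[0,0,-0.08],0,0],
  [[-0.02,0.04,-0.12],0,0],
  [[-0.04,0.09,-0.15],0,0],
  [[-0.06,0.14,-0.17],0,0],
  [[-0.06,0.18,-0.17],0,0],
  [[-0.06,0.18,-0.17],0,0],
])

```text
time_s: 18.1
tcp_pos: [0.5245, -0.3913, 0.2643]
tcp_rot: [3.11, 0.446, -0.001]
contact_force: [0.0, 1.3, -1.5]
grip_width: -0.0
grip_force: 0.0
```

```bash
python3 - <<'E'
from h import *
s=imaging.get_image("side"); t=imaging.get_image("top"); B=((100,120,40),(130,255,255))
print("blue",blobs(s,*B,(280,120,400,200))[1]); print("red",blobs(s,(0,150,80),(8,255,255),(290,90,380,180))[1],blobs(t,(0,150,80),(8,255,255),(400,150,500,240))[1])
u=np.array([np.cos(YF),np.sin(YF)]);v=np.array([-u[1],u[0]])
for O in((.4735,-.1995),(.4727,-.1945)):
  for th in(0,.1):
    P=(*(np.array(O)+u*.055+v*(.058-.103*np.cos(th))),.092+.103*np.sin(th)); print(O,th,proj("side",P).round(1),proj("top",P).round(1))
o=np.hstack([cv2.resize(s[90:190,285:385],(400,400),interpolation=cv2.INTER_CUBIC),cv2.resize(t[150:270,380:500],(400,400),interpolation=cv2.INTER_CUBIC)])
cv2.imwrite("pics/closed.png",cv2.convertScaleAbs(o,alpha=1.4)); print(state()["time_s"],state()["tcp_pos"])
E
```

```text
blue [(array([366.6, 145.6]), np.int32(36)), (array([349.8, 147.2]), np.int32(31)), (array([329. , 145.7]), np.int32(7)), (array([312.6, 151. ]), np.int32(44))]
red [(array([317.3, 135. ]), np.int32(21))] [(array([465.8, 184.1]), np.int32(74))]
(0.4735, -0.1995) 0 [318.1 136.6] [465.1 184.7]
(0.4735, -0.1995) 0.1 [318.1 133.6] [466.2 184.3]
(0.4727, -0.1945) 0 [318.2 137.4] [463.2 185. ]
(0.4727, -0.1945) 0.1 [318.2 134.3] [464.3 184.6]
18.2 [ 0.52518338 -0.38797033  0.264499  ]
```

View pics/closed.png

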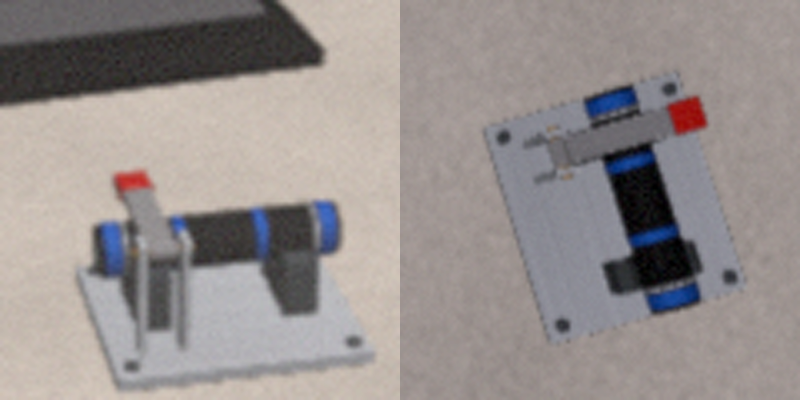

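The strap lies level across the barrel; the red grip shows in the side view at (317,135), as expected for about 0 rad. The barrel is unmoved and the arm is clear, so I'm handing in.

```bash
python3 -c "
from workcell import r
print(r.close_job())"
```

```text
the job is handed in; nothing more can be done
None
```

The blue-ringed barrel lies in both V's with the strap swung down on it; the job is handed in, but no verdict was returned.

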